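# Hold the second foot of a serving board against its stop

## Task

The serving board lies upside down with one wooden foot already screwed on; take its twin (the tall bar with two screw holes) out of the box of offcuts, leaving the other pieces in the box, and lay it upright on the board over the two free pilot holes, parallel to the fitted foot, with its end against the sprung stop. Push it squarely against the stop with a steady 8 N or so (the stop about half way in) for about three seconds, never ramming the stop hard. Finish still holding it pressed there, as someone will drive the screws; do not disturb the mug, the lime or the garlic.

Things in the scene. Friction and masses are not known exactly. Their poses are not given: they have to be found in the camera images.
- foot: The loose foot: plain wooden bar, 84 long (its x) x 28 wide (its y) x 34 high (its z), two dark countersunk screw holes in its top, 50 apart. Origin: centre of its underside; z up. The same either way round. About 80 g (varies). It starts upright on the floor of parts_box, 6 above the worktop.
- parts_box: Fixed open plywood box, 230 (x) x 290 (y) x 35 high, walls and floor 6 thick. Origin: centre of its underside, on the worktop. The foot, low_bar and batten lie side by side on the robot's side (box x = -45), in any order, along the box's x within 0.25 rad, 25 or more free beside their long faces; block and square lie behind them.
- low_bar: Another piece in the box: bar 84 x 28 x 16 high without holes. Origin: centre of its underside.
- block: Another piece in the box: stubby block 50 x 40 x 30 high without holes. Origin: centre of its underside.
- square: Another piece in the box: thin square 55 x 55 x 8 high. Origin: centre of its underside.
- batten: Another piece in the box: slim batten 100 x 16 x 24 high without holes. Origin: centre of its underside.
- board: Fixed serving board lying upside down (160 in x, 210 in y, 18 thick) on a plywood base 10 thick (214 x 240). Origin: at worktop height under the work; the board's upper face is at z = 28. x points towards the stop (pressing direction), z up. The fitted foot lies along x, centred at x = -40, y = +65; the stop is at the far end, y = -65, a fixed plywood housing behind it (90 wide, top z = 58).
- foot_place (a point): Point on the board's upper face midway between the two free pilot holes (dark dots 50 apart along the board's x): x = -40, y = -65, z = 28 in the board's frame, axes as the board's. The foot's underside centre is here, its length along the board's x, when it pushes the stop 10 in. Over the worktop, wall cabinets hang from 450 above it, beyond x = 500 from the robot.
- stop_face (a point): Centre of the sprung stop's front face (plywood plate 14 thick, 70 wide, 32 high, its top 62 above the worktop), 46 above the worktop; it moves with the stop. Untouched it is at x = -8, y = -65 in the board's frame, 32 beyond foot_place.
- stop (a joint): How far the stop is pushed in along the board's +x: 0 untouched, 0.020 m fully home. A spring of 800 N/m without preload resists: 0.010 m is 8 N; it pushes back out when let go.
- mug: Low white cup with a handle, 62 x 92 x 51 high, on the worktop at the right. Leave alone. Origin: underside.
- lime: Green lime, 55 x 46 x 45 high, on the worktop between board and box, far side. Leave alone. Origin: centre of its underside.
- garlic: Garlic bulb, 60 across, 58 high, between board and box. Leave alone. Origin: centre of its underside.
Things that resemble listed ones, but are neither listed nor needed, are in the scene too. What is shaped like the square but turquoise is not meant.

How it is judged:
On the way, in this order (a step that is already met when the one before it is completed fails the run):
1. the foot is lifted clear out of the box in the fingers (height (world z) of foot above 0.06 m and contact force between the fingers and foot above 1 N), for 0.2 s.
2. the foot lies on the board over the pilot holes and is pressed against the stop with 4 to 13 N for 2.5 s without a break (y of foot in the frame of board between -0.074 and -0.056 m and z of foot in the frame of board between 0.024 and 0.033 m and angle between foot's own z axis and vertical below 0.12 rad and angle between the x axis of foot and the x axis of board, either way round below 0.1 rad and contact force between foot and stop between 4 and 13 N and contact force between the fingers and foot above 2 N and linear speed of foot below 0.02 m/s), for 2.5 s.
At the end, for the whole second after the job is handed in: The robot still presses the foot against the stop with 4 to 13 N, at rest: underside within 5 mm of the board, upright within 0.12 rad, within 9 mm sideways of the pilot holes' line, parallel to the board within 0.1 rad, touched by the fingers; the other pieces are in the box (all of step 2 and horizontal distance between each of low_bar, block, batten, square and parts_box below 0.17 m and height (world z) of each of low_bar, block, batten, square below 0.04 m); the arm keeps its last pose, push and grip.
It fails at once if the foot is pushed against the stop with more than 20 N (contact force between foot and stop above 20 N).
It fails at once if the mug, the lime or the garlic is moved more than 25 mm (distance of any of mug, lime, garlic from where it was at the start of the episode above 0.025 m).
It fails at once if another piece is taken out of the box (height (world z) of any of low_bar, block, batten, square above 0.06 m).
It also fails if it takes over 51 s, if anything falls off the work surface, if the arm or the gripper's body presses on something with over 40 N, if the wrist force passes 120 N, or if a joint passes its speed limit or range.

## Robot

A 6-joint arm with a two-finger parallel gripper is mounted at the origin on a cart in front of the work surface, level with it; the furniture and walls round the work are solid. World frame = base frame: x ahead of the robot, y to its left, z up, the work surface at z = 0. Lengths are in m, angles in rad, forces in N, time in s.
With the tool pointing down it reaches from about 0.225 to 0.725 m from the base axis. Payload 3.1 kg.
Tool frame: the origin (TCP) lies on the centre line of the jaws, within the pads' length; the fingertips stand 25 mm ahead of it and the grasp point (between the pads) lies 6 mm ahead of it; z points along the fingers, y is the line along which they close (so a half turn about z gives the same grasp; the last joint's range is limited). The gripper opens to 85 mm and grips with 20 to 120 N. Pads are 22 mm wide; open, the fingers measure 114 mm over their backs; the gripper's body (76 mm by 85 mm) begins 54 mm behind the grasp point. The pads swing forward as they close: fully open they stand 13 mm farther back than shut.
Start: joints at [1.107, 0.048, 0.099, 1.622, 0, 1.443], TCP at [0.173, 0.496, 0.256] pointing down, gripper open.
Joint ranges: [-2.91, 2.91], [-0.99, 1.94], [-1.21, 1.42], [-2.12, 2.29], [-1.49, 1.47], [-3.14, 3.14]. Speed limits (rad/s): [2.79, 2.79, 3.14, 3.14, 3.14, 3.14].

## Interface

Orientations are given as a rotation vector (axis times angle).
In Python, from cell import state, vision, finish_job gives the robot as it stands.
- The arm moves only by the shell command python3 -m handwheel 'ROWS'. ROWS is a JSON object whose one key "commands" holds a list of rows, each a list of 3 entries, a list of its own where there are three numbers: the shift along the world's x, y, z in cm, then the turn about the world's z in degrees, then the finger opening in cm, from 0 to 8.54. A call has 1 to 20 rows; each row shifts and turns the commanded pose from where the row before left it; what a row does not reach is not made up. A row lasts 1/8 s, in which the tool goes at most 62.5 mm and 10.7 degrees, less where a joint would pass 70% of its speed; a pose out of reach is approached as far as the arm can. A call is refused whole if a number of a shift passes 6.25 or a number of a turn 10.7, either way. A call with a gripper value outside its range is refused whole. The fingers move at their own pace and stop on an object; the grip force is fixed at half the most. Time passes only in rows, so rows that do not move let the fingers close. It gives the time, the measured TCP pose, the force, the opening and the grip force at its end, in the units of the state.
- state(): the state, without advancing time (a new reading comes with each control period).
- vision.capture(name): name is "scene" or "top"; returns the picture (384x512x3 uint8, red, green, blue); there is no depth.
- vision.calibration(name): a dict with "fx", "fy", "cx", "cy" (pixels), "T" (4x4, takes a point from camera to world coordinates). Camera axes: x right, y down, z forward; pixel columns grow to the right and rows downward; lengths in m; the calibration is good to about 2 mm. A picture is of the moment at which its call begins. calibration takes no time and is no camera call.
- finish_job(): hands the job in; it is judged then, once.
The state is a dict: "time": time; "q": joint angles; "joint_velocities": joint speeds; "joint_torque": joint torques, N m; "tcp_pos": TCP position; "eef_rot": TCP orientation; "wrist_force": force on the tool from outside, world axes, zero at the start; "torque": the same for the moment, N m; "gripper_width": opening from 0.0 (shut) to 1.0 (fully open); "grasp_force": force on a finger pad.
Only numpy, scipy, OpenCV 4.12 (cv2) and the standard library are available. Lean on these libraries where they do the work, as an engineer would, in place of code of your own. Each camera call takes 0.05 s, during which the arm holds its last target. There are 200 camera calls.

## Working session

There is one attempt and no reset: what is moved stays moved. The work goes in short steps, Python scripts to look and compute and a shell command to move; the robot and the scene stay as the last step left them, time stands still between calls to the robot, and variables do not carry over. Pictures are saved under pics/ and viewed, at most 10 in all, crops included, and the job is handed in when it is done.

```bash
mkdir -p pics; python3 - <<'E'
from cell import state,vision
import cv2,numpy as np
for n in("top","scene"):
    im=vision.capture(n);cv2.imwrite(f"pics/{n}0.png",cv2.resize(im[:,:,::-1],(800,600),interpolation=cv2.INTER_CUBIC));np.save(f"{n}0.npy",im)
    print(n,vision.calibration(n))
s=state();print(s)
E
```

```text
top {'fx': 359.6779909088634, 'fy': 359.6779909088634, 'cx': 258.5240454471292, 'cy': 190.02318104137646, 'T': array([[-0.00968981, -0.9934495 ,  0.11386041,  0.36653356],
       [-0.99990996,  0.00856934, -0.01032611, -0.07999304],
       [ 0.00928276, -0.11395022, -0.99344309,  1.12269705],
       [ 0.        ,  0.        ,  0.        ,  1.        ]])}
scene {'fx': 412.5342305861681, 'fy': 412.5342305861681, 'cx': 258.8961218304916, 'cy': 193.55827794196065, 'T': array([[-0.79659423, -0.46564257,  0.38550567, -0.06449788],
       [-0.60444449,  0.62322269, -0.4962261 ,  0.60560681],
       [-0.00919188, -0.62830763, -0.77791068,  1.1075829 ],
       [ 0.        ,  0.        ,  0.        ,  1.        ]])}
{'time': 0.1, 'q': array([ 1.10719890e+00,  4.86677556e-02,  9.77101434e-02,  1.62201039e+00,
       -3.14278292e-07,  1.44297689e+00]), 'joint_velocities': array([-0.00149126, -0.00135257,  0.0013363 ,  0.0002232 , -0.00034141,
        0.00031238]), 'joint_torque': array([ 2.25612413e-03, -3.39851046e+01,  3.20936573e+01,  1.57982198e-02,
       -1.45798990e-04, -1.21223829e-05]), 'tcp_pos': array([0.17277758, 0.49520628, 0.25521657]), 'eef_rot': array([-0.52485855, -3.09679563,  0.00326269]), 'wrist_force': array([-0.19214692, -0.57274998,  0.08133914]), 'torque': array([ 0.00091557, -0.02003642, -0.03144846]), 'grasp_force': 0.0, 'gripper_width': 1.0006432817259945}
```

View pics/top0.png

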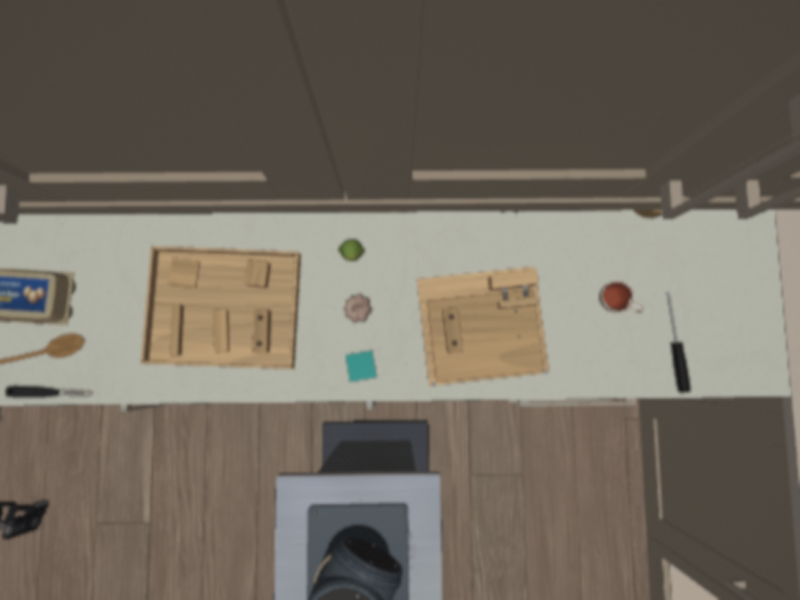

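View pics/scene0.png

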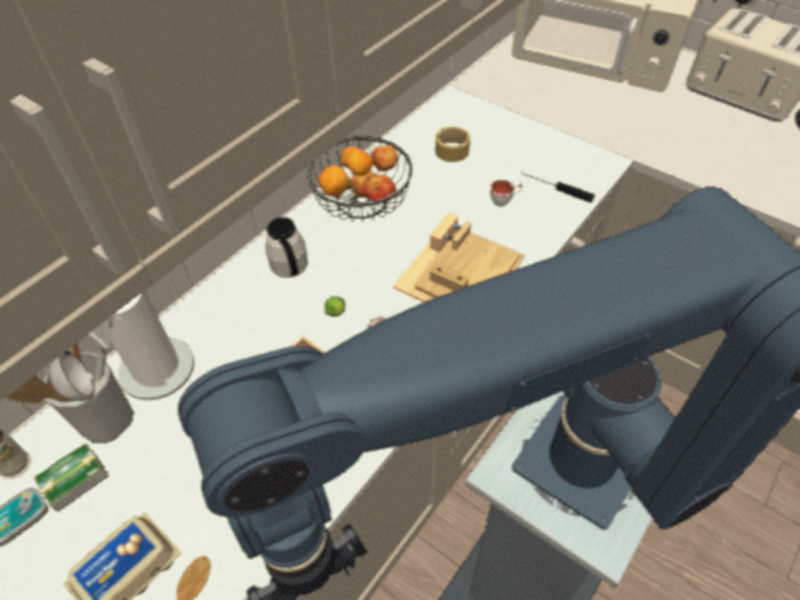

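Top view (800×600): the foot with two holes is at (261,331), rightmost bar in the box. The board is tilted slightly about (485,325), the fitted foot at (452,329), the stop at about (517,295). I'll zoom in to measure.

```bash
python3 - <<'E'
import cv2,numpy as np
im=np.load("top0.npy")[:,:,::-1]
a=im[165:250,262:357]
b=im[185:240,90:200]
A=cv2.resize(a,None,fx=7,fy=7,interpolation=cv2.INTER_CUBIC)
B=cv2.resize(b,None,fx=7,fy=7,interpolation=cv2.INTER_CUBIC)
cv2.imwrite("pics/boardz.png",A);cv2.imwrite("pics/boxz.png",B)
E
```

```text
(no output)
```

View pics/boardz.png

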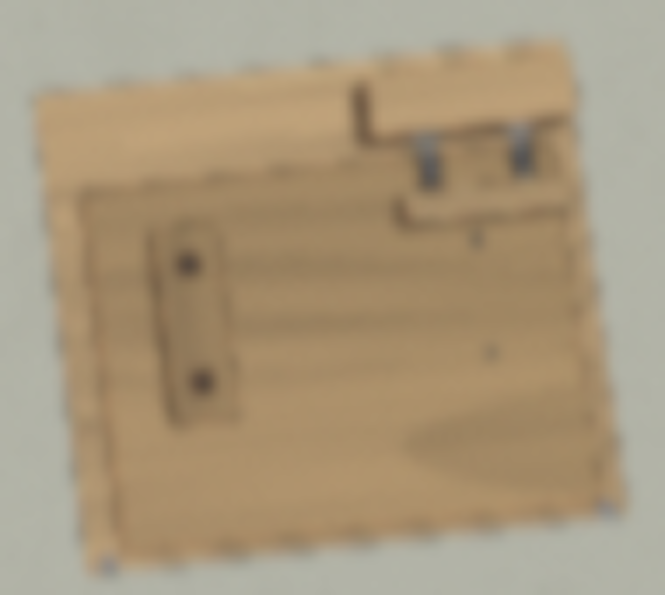

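View pics/boxz.png

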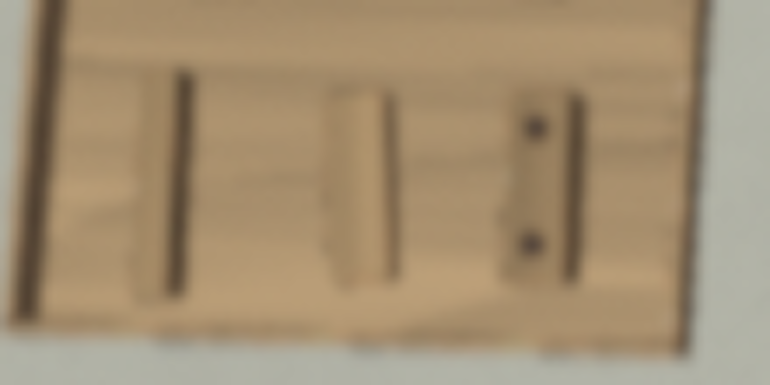

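Board crop: pilot holes at (475,239) and (490,351), fitted-foot holes at (188,264) and (202,381). Box crop: foot holes at (535,127) and (531,243). Next I'll take dark-blob centroids and cast rays.

```bash
cat >h.py <<'E'
import numpy as np,cv2
from cell import vision,state
def ray(n,u,v,z):
    c=vision.calibration(n);T=c["T"];d=T[:3,:3]@[(u-c["cx"])/c["fx"],(v-c["cy"])/c["fy"],1]
    return T[:3,3]+d*(z-T[2,3])/d[2]
def dark(im,u,v,r=2.6):
    g=cv2.cvtColor(im,cv2.COLOR_RGB2GRAY).astype(float)
    V,U=np.mgrid[0:g.shape[0],0:g.shape[1]];m=np.hypot(U-u,V-v)<r
    w=np.clip(np.median(g[m])-g,0,None)*m
    return (U*w).sum()/w.sum(),(V*w).sum()/w.sum()
def pix(x,y,ox,oy,k=7): return (x+.5)/k-.5+ox,(y+.5)/k-.5+oy
E
python3 - <<'E'
from h import *
im=np.load("top0.npy")
def pair(p,q,o,z,n):
    P=[ray("top",*dark(im,*pix(*k,*o)),z) for k in(p,q)]
    d=P[0]-P[1];print(n,np.round(P,4)[:,:2].tolist(),"mid",((P[0]+P[1])/2).round(4)[:2],"d",np.linalg.norm(d).round(4),"ang",np.degrees(np.arctan2(d[1],d[0])).round(2))
pair((475,239),(490,351),(262,165),.028,"pilot")
pair((188,264),(202,381),(262,165),.062,"fitted")
pair((535,127),(531,243),(90,185),.040,"foot")
# base corners: check orientation
for n,k in(("bTL",(36,95)),("bTR",(565,42)),("bBR",(622,512)),("bBL",(92,572))): print(n,ray("top",*pix(*k,262,165),.01)[:2].round(4))
for n,k in(("stopL",(400,228)),("stopR",(570,207))): print(n,ray("top",*pix(*k,262,165),.062)[:2].round(4))
for n,k in(("foot TL",(515,92)),("TR",(578,92)),("BR",(570,282)),("BL",(503,282)),("wallR",(695,200))): print(n,ray("top",*pix(*k,90,185),.04 if n!="wallR" else .035)[:2].round(4))
E
```

```text
pilot [[0.4654, -0.3084], [0.4143, -0.3136]] mid [ 0.4399 -0.311 ] d 0.0513 ang 5.71
fitted [[0.4509, -0.1787], [0.4012, -0.1838]] mid [ 0.426  -0.1813] d 0.05 ang 5.89
foot [[0.4542, 0.1876], [0.4046, 0.1886]] mid [0.4294 0.1881] d 0.0496 ang -1.2
bTL [ 0.5312 -0.1175]
bTR [ 0.5533 -0.3552]
bBR [ 0.344  -0.3727]
bBL [ 0.3203 -0.1394]
stopL [ 0.4653 -0.2694]
stopR [ 0.4736 -0.3419]
foot TL [0.4698 0.1966]
TR [0.4695 0.1695]
BR [0.388  0.1715]
BL [0.3883 0.2   ]
wallR [0.4228 0.1195]
```

Pilot spacing is 51.3 mm, fitted-to-free distance 130.4 mm and foot holes 49.6 mm apart, all matching the given sizes. Board yaw is about 5.9°, with foot_place at (0.440, -0.311). The foot is at (0.429, 0.188), yaw about -1.5°, so I'll turn +17.7° and approach above it.

```bash
python3 -m handwheel '{"commands":[[[2.5,-3.0,-1.1],1.8,5.0],[[2.5,-3.0,-1.1],1.8,5.0],[[2.5,-3.0,-1.1],1.8,5.0],[[2.5,-3.1,-1.1],1.8,5.0],[[2.6,-3.1,-1.1],1.8,5.0],[[2.6,-3.1,-1.1],1.8,5.0],[[2.6,-3.1,-1.1],1.8,5.0],[[2.6,-3.1,-1.1],1.8,5.0],[[2.6,-3.1,-1.1],1.7,5.0],[[2.6,-3.1,-1.1],1.6,5.0],[[0,0,0],0,5.0],[[0,0,0],0,5.0]]}'; python3 - <<'E'
from h import *
s=state();R=cv2.Rodrigues(s["eef_rot"])[0];print(s["tcp_pos"],np.degrees(np.arctan2(R[1,1],R[0,1])),R[:,2],s["gripper_width"])
im=vision.capture("scene");cv2.imwrite("pics/s1.png",cv2.resize(im[100:384,60:440,::-1],(760,568),interpolation=cv2.INTER_CUBIC))
E
```

```text
time: 1.6
tcp_pos: [0.4285, 0.1887, 0.146]
eef_rot: [-0.043, -3.14, -0.0]
wrist_force: [0.3, -0.4, 0.3]
gripper_width: 0.587
grasp_force: 0.0
[0.42849137 0.18871589 0.14595583] 88.4284711627186 [-1.35633497e-03  1.83178510e-04 -9.99999063e-01] 0.5867412556247236
```

View pics/s1.png

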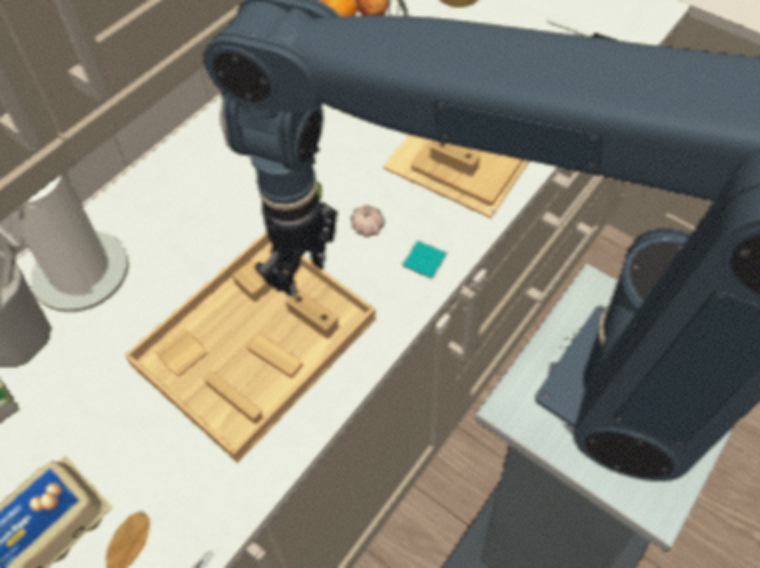

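The scene crop confirms it: the foot with holes at (312,313) is the tall bar, and the gripper is above it with free space both sides. Descend 10.6 cm, close, and check.

```bash
python3 -m handwheel '{"commands":[[[0,0,-2.5],0,5.0],[[0,0,-2.5],0,5.0],[[0.1,0,-2.0],0,5.0],[[0,0,-1.5],0,5.0],[[0,0,-1.0],0,5.0],[[0,0,-0.6],0,5.0],[[0,0,-0.5],0,5.0],[[0,0,0],0,5.0],[[0,0,0],0,2.0],[[0,0,0],0,1.5],[[0,0,0],0,1.5],[[0,0,0],0,1.5],[[0,0,0],0,1.5],[[0,0,0],0,1.5]]}'
```

```text
time: 3.4
tcp_pos: [0.4307, 0.1888, 0.0411]
eef_rot: [0.042, 3.14, 0.001]
wrist_force: [-0.4, -0.1, 4.6]
gripper_width: 0.312
grasp_force: 62.7
```

Gripped (opening about 27 mm). Lift to 0.16 m.

```bash
python3 -m handwheel '{"commands":[[[0,0,0.5],0,1.5],[[0,0,1.0],0,1.5],[[0,0,2.0],0,1.5],[[0,0,2.5],0,1.5],[[0,0,2.5],0,1.5],[[0,0,2.0],0,1.5],[[0,0,1.0],0,1.5],[[0,0,0.5],0,1.5],[[0,0,0],0,1.5],[[0,0,0],0,1.5],[[0,0,0],0,1.5]]}'; python3 - <<'E'
from h import *
im=vision.capture("scene");np.save("s2.npy",im);cv2.imwrite("pics/s2.png",cv2.resize(im[130:330,100:300,::-1],(600,600),interpolation=cv2.INTER_CUBIC))
im=vision.capture("top");np.save("t2.npy",im)
E
```

```text
time: 4.78
tcp_pos: [0.4295, 0.1885, 0.1595]
eef_rot: [-0.042, -3.14, 0.001]
wrist_force: [-0.2, 0.5, -0.5]
gripper_width: 0.313
grasp_force: 62.0
```

View pics/s2.png

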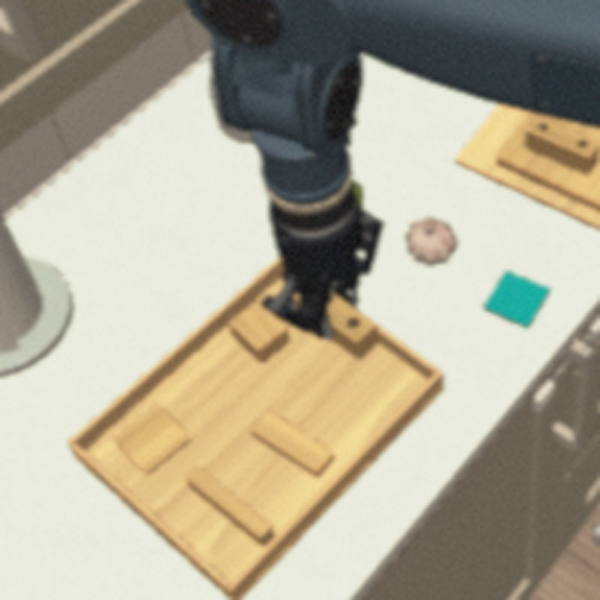

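The foot is held level and clear of the box, with the other pieces still inside. Now carry it over to a pose 25 mm short of foot_place, turned +7.5°.

```bash
python3 -m handwheel '{"commands":[[[0,-1.2,0],0,1.5],[[-0.1,-2.5,0],0.5,1.5],[[-0.1,-3.3,0],0.5,1.5],[[-0.1,-3.3,0],0.5,1.5],[[-0.1,-3.3,0],0.5,1.5],[[-0.1,-3.3,0],0.5,1.5],[[-0.1,-3.3,0],0.5,1.5],[[-0.1,-3.3,0],0.5,1.5],[[-0.1,-3.3,0],0.5,1.5],[[-0.1,-3.3,0],0.5,1.5],[[-0.1,-3.3,0],0.5,1.5],[[-0.1,-3.3,0],0.5,1.5],[[-0.1,-3.3,0],0.5,1.5],[[-0.1,-3.3,0],0.5,1.5],[[-0.1,-3.3,0],0.5,1.5],[[0,-2.2,0],0.5,1.5],[[0,-1.2,0],0,1.5],[[0,0,0],0,1.5],[[0,0,0],0,1.5],[[0,0,0],0,1.5]]}'; python3 - <<'E'
from h import *
s=state();R=cv2.Rodrigues(s["eef_rot"])[0];print(s["tcp_pos"],np.degrees(np.arctan2(R[1,1],R[0,1])),s["wrist_force"])
E
```

```text
time: 7.38
tcp_pos: [0.4161, -0.3105, 0.1604]
eef_rot: [0.165, -3.137, -0.0]
wrist_force: [0.2, -0.4, -0.2]
gripper_width: 0.317
grasp_force: 62.0
[ 0.41608049 -0.31049498  0.16037057] 96.02082578073743 [ 0.16327966 -0.39655514 -0.1783365 ]
```

```bash
python3 -m handwheel '{"commands":[[[0,-0.3,-1.0],0,1.5],[[0,0,-2.0],0,1.5],[[0,0,-2.0],0,1.5],[[0,0,-1.8],0,1.5],[[0,0,-1.2],0,1.5],[[0,0,-0.6],0,1.5],[[0,0,-0.4],0,1.5],[[0,0,-0.2],0,1.5],[[0,0,0],0,1.5],[[0,0,0],0,1.5],[[0,0,0],0,1.5]]}'; python3 - <<'E'
from h import *
im=vision.capture("top");np.save("t3.npy",im)
A=cv2.resize(im[165:250,262:357,::-1],None,fx=7,fy=7,interpolation=cv2.INTER_CUBIC)
im=vision.capture("scene");np.save("s3.npy",im)
B=cv2.resize(im[130:215,240:355,::-1],None,fx=6.9,fy=6.9,interpolation=cv2.INTER_CUBIC)
cv2.imwrite("pics/t3.png",A);cv2.imwrite("pics/s3.png",B)
E
```

```text
time: 8.75
tcp_pos: [0.4162, -0.3145, 0.0687]
eef_rot: [-0.163, 3.137, -0.001]
wrist_force: [0.2, -0.8, -1.0]
gripper_width: 0.313
grasp_force: 62.0
```

View pics/s3.png

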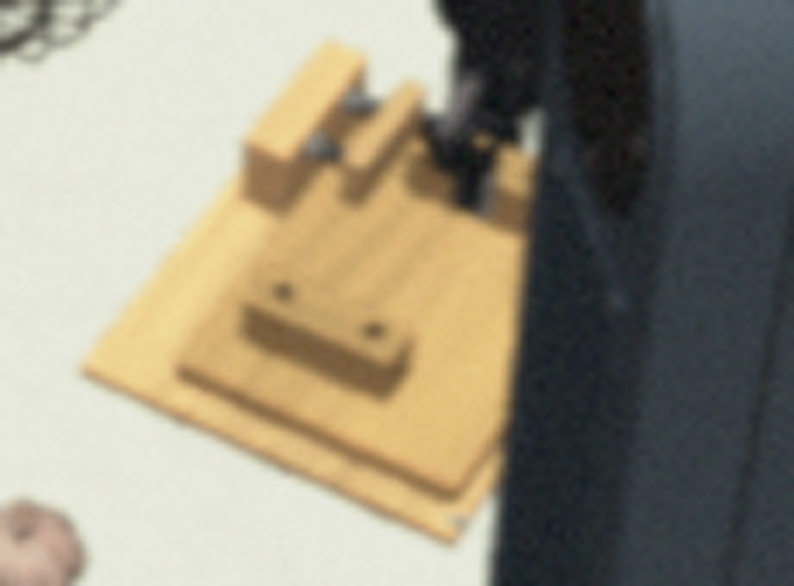

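View pics/t3.png

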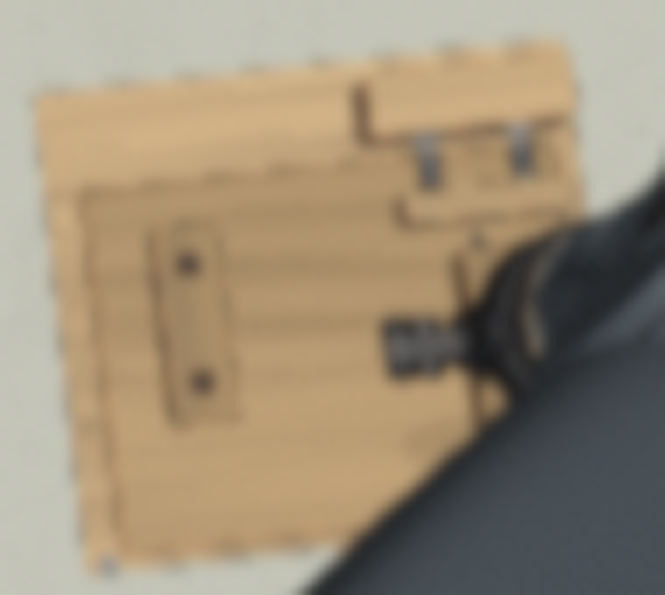

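In the top view the pilot hole (478,240) shows just ahead of the foot's end. The foot's left face, (458,258) to (478,425), is parallel to the fitted foot within about 1° and offset as expected. Lower gently to touch.

```bash
python3 -m handwheel '{"commands":[[[0,0,-0.2],0,1.5],[[0,0,-0.1],0,1.5],[[0,0,-0.1],0,1.5],[[0,0,0],0,1.5],[[0,0,0],0,1.5]]}'; python3 -m handwheel '{"commands":[[[0,0,-0.1],0,1.5],[[0,0,0],0,1.5],[[0,0,0],0,1.5]]}';
```

```text
time: 9.48
tcp_pos: [0.416, -0.3143, 0.0643]
eef_rot: [0.163, -3.137, -0.0]
wrist_force: [0.9, 0.2, -0.8]
gripper_width: 0.314
grasp_force: 62.0
time: 9.85
tcp_pos: [0.416, -0.3143, 0.0633]
eef_rot: [0.163, -3.137, 0.0]
wrist_force: [-0.0, 1.1, -0.7]
gripper_width: 0.319
grasp_force: 62.0
```

```bash
python3 -m handwheel '{"commands":[[[0,0,-0.1],0,1.5],[[0,0,0],0,1.5],[[0,0,0],0,1.5]]}'; python3 -m handwheel '{"commands":[[[0.3,0.03,0],0,1.5],[[0.3,0.03,0],0,1.5],[[0.3,0.03,0],0,1.5],[[0.2,0.02,0],0,1.5],[[0.2,0.02,0],0,1.5],[[0,0,0],0,1.5],[[0,0,0],0,1.5]]}';
```

```text
time: 10.22
tcp_pos: [0.4161, -0.3144, 0.0631]
eef_rot: [-0.163, 3.137, -0.001]
wrist_force: [-2.4, 2.1, 5.2]
gripper_width: 0.312
grasp_force: 62.7
time: 11.1
tcp_pos: [0.4287, -0.3141, 0.0631]
eef_rot: [0.162, -3.137, 0.004]
wrist_force: [-3.1, -0.8, 5.8]
gripper_width: 0.314
grasp_force: 62.8
```

Board contact at about 6 N. Relieve it by 0.6 mm so friction doesn't mask the stop force, then go on in small steps.

```bash
python3 -m handwheel '{"commands":[[[0,0,0.06],0,1.5],[[0,0,0],0,1.5],[[0,0,0],0,1.5]]}'; python3 -m handwheel '{"commands":[[[0.1,0.01,0],0,1.5],[[0.1,0.01,0],0,1.5],[[0.1,0.01,0],0,1.5],[[0,0,0],0,1.5],[[0,0,0],0,1.5]]}';python3 -m handwheel '{"commands":[[[0.1,0.01,0],0,1.5],[[0.1,0.01,0],0,1.5],[[0,0,0],0,1.5],[[0,0,0],0,1.5]]}'
```

```text
time: 11.48
tcp_pos: [0.4291, -0.3137, 0.0631]
eef_rot: [-0.163, 3.137, -0.002]
wrist_force: [-1.5, -2.7, 2.8]
gripper_width: 0.315
grasp_force: 62.4
time: 12.1
tcp_pos: [0.4311, -0.3128, 0.0631]
eef_rot: [0.162, -3.135, 0.0]
wrist_force: [-4.9, -1.3, 5.5]
gripper_width: 0.312
grasp_force: 62.8
time: 12.6
tcp_pos: [0.4325, -0.3127, 0.0631]
eef_rot: [0.162, -3.134, 0.001]
wrist_force: [-7.3, -1.6, 6.5]
gripper_width: 0.312
grasp_force: 62.9
```

```bash
python3 -m handwheel '{"commands":[[[0,0,0.1],0,1.5],[[0,0,0],0,1.5],[[0,0,0],0,1.5]]}'; python3 - <<'E'
from h import *
im=vision.capture("scene");np.save("s4.npy",im)
o=np.load("s3.npy")
f=lambda i:cv2.resize(i[138:165,270:312,::-1],None,fx=9,fy=9,interpolation=cv2.INTER_CUBIC)
cv2.imwrite("pics/s4.png",np.hstack([f(o),f(im)]))
s=state();print(s["wrist_force"],s["torque"],s["tcp_pos"])
E
```

```text
time: 12.98
tcp_pos: [0.4335, -0.3123, 0.0632]
eef_rot: [0.163, -3.136, -0.001]
wrist_force: [-3.8, -2.3, 0.4]
gripper_width: 0.313
grasp_force: 62.2
[-3.66137882 -2.4231382  -1.06155873] [-0.54676515  0.7268479  -0.18574923] [ 0.4335019  -0.3123013   0.06319043]
```

View pics/s4.png

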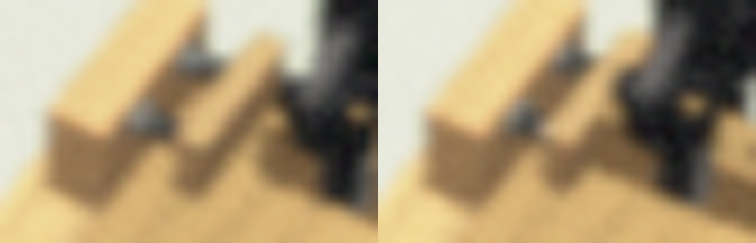

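The stop plate, at (230,110) in the left half, has moved slightly towards its housing in the right half. With the board load gone the push is about 4 N. Advance further.

```bash
python3 -m handwheel '{"commands":[[[0.1,0.01,0],0,1.5],[[0.1,0.01,0],0,1.5],[[0.1,0.01,0],0,1.5],[[0.1,0.01,0],0,1.5],[[0,0,0],0,1.5],[[0,0,0],0,1.5]]}'; python3 - <<'E'
from h import *
F=[]
for i in range(6):
    im=vision.capture("top");F.append(state()["wrist_force"])
np.save("t5.npy",im);print(np.mean(F,0),np.std(F,0),state()["tcp_pos"])
E
```

```text
time: 13.78
tcp_pos: [0.4368, -0.312, 0.0632]
eef_rot: [0.162, -3.134, -0.001]
wrist_force: [-6.6, -3.1, -1.4]
gripper_width: 0.315
grasp_force: 62.1
[-5.88744441 -2.95030809  0.28428137] [0.4535816  0.55706764 0.3724983 ] [ 0.4368582  -0.31195835  0.06323029]
```

```bash
python3 -m handwheel '{"commands":[[[0.1,0.01,0],0,1.5],[[0.1,0.01,0],0,1.5],[[0.05,0,0],0,1.5],[[0,0,0],0,1.5],[[0,0,0],0,1.5]]}'; python3 - <<'E'
from h import *
F=[]
for i in range(8):
    im=vision.capture("top");F.append(state()["wrist_force"])
print(np.mean(F,0),state()["tcp_pos"],state()["eef_rot"])
sc=vision.capture("scene");np.save("s5.npy",sc)
f=lambda i,a,b,c,d,k:cv2.resize(i[a:b,c:d,::-1],None,fx=k,fy=k,interpolation=cv2.INTER_CUBIC)
A=f(im,165,235,300,357,7);B=f(sc,138,168,270,322,7)
H=np.zeros((490,399+364,3),np.uint8);H[:A.shape[0],:399]=A;H[:B.shape[0],399:]=B
cv2.imwrite("pics/f.png",H)
E
```

```text
time: 14.7
tcp_pos: [0.4387, -0.3118, 0.0632]
eef_rot: [0.162, -3.133, -0.001]
wrist_force: [-8.3, -2.8, 2.0]
gripper_width: 0.316
grasp_force: 62.2
[-7.96309515 -2.66204112  1.22583969] [ 0.4386693  -0.31178173  0.06326076] [ 1.61833886e-01 -3.13300854e+00 -8.21486490e-04]
```

View pics/f.png

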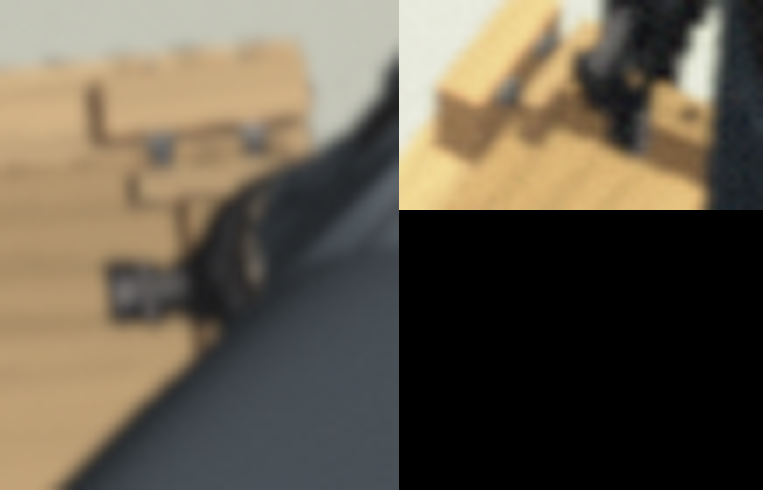

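The stop plate's edge moved from row 197.5 to 194.2, about 3.3 px or roughly 10 mm, with the foot's face running up to it. That agrees with the 8 N reading. Hold for more than 3 s.

```bash
python3 -m handwheel '{"commands":[[[0,0,0],0,1.5],[[0,0,0],0,1.5],[[0,0,0],0,1.5],[[0,0,0],0,1.5],[[0,0,0],0,1.5],[[0,0,0],0,1.5],[[0,0,0],0,1.5],[[0,0,0],0,1.5],[[0,0,0],0,1.5],[[0,0,0],0,1.5],[[0,0,0],0,1.5],[[0,0,0],0,1.5],[[0,0,0],0,1.5],[[0,0,0],0,1.5],[[0,0,0],0,1.5],[[0,0,0],0,1.5]]}';python3 -m handwheel '{"commands":[[[0,0,0],0,1.5],[[0,0,0],0,1.5],[[0,0,0],0,1.5],[[0,0,0],0,1.5],[[0,0,0],0,1.5],[[0,0,0],0,1.5],[[0,0,0],0,1.5],[[0,0,0],0,1.5],[[0,0,0],0,1.5],[[0,0,0],0,1.5],[[0,0,0],0,1.5],[[0,0,0],0,1.5],[[0,0,0],0,1.5],[[0,0,0],0,1.5],[[0,0,0],0,1.5],[[0,0,0],0,1.5]]}'; python3 - <<'E'
from cell import state,finish_job
import numpy as np
s=state();print(s["time"],s["wrist_force"],s["tcp_pos"])
if 6<-s["wrist_force"][0]<11: print(finish_job())
E
```

```text
time: 17.15
tcp_pos: [0.4387, -0.3118, 0.0633]
eef_rot: [0.162, -3.133, -0.001]
wrist_force: [-7.6, -2.6, 1.2]
gripper_width: 0.317
grasp_force: 62.2
time: 19.15
tcp_pos: [0.4386, -0.3118, 0.0633]
eef_rot: [0.162, -3.133, -0.001]
wrist_force: [-7.3, -2.7, 1.0]
gripper_width: 0.315
grasp_force: 62.2
19.15 [-7.30154697 -2.72794802  0.98739637] [ 0.43864478 -0.31177292  0.06325218]
the job is handed in; nothing more can be done
None
```

The foot is on the board over the pilot holes, still gripped and pressing the stop at about 8 N (about 10 mm in), held for more than 4 s, and the job is handed in at 19 s (no verdict was returned).

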